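# Fill the cap jar through the funnel

## Task

Set the blue funnel on the amber jar, spigot inside and shoulder flat on the rim, and let go of it. Then take the scoop by its black handle and pour its three red caps through the funnel into the jar without touching the caps with the gripper; set the empty scoop back down flat on the bench, leaving the funnel seated on the standing jar and the timer and the label roll where they are.

Things in the scene. Friction and masses are not known exactly. Their poses are not given: they have to be found in the camera images.
- jar: open amber jar, loose, 0.7 kg, upright on the bench: 80 mm outer and 72 mm inner diameter, 110 mm high, 6 mm floor. Origin at the centre of its underside, z up. (Keep the wrist clear of a lamp tube that hangs along y over the bench at x = 0.58 to 0.63 m, y below 0.05 m, underside 0.49 m up, and of the sealer with a raised lever at the left end.)
- funnel: wide blue funnel standing on its spigot, loose, 0.14 kg. Origin at the centre of the spigot's lower end, z up its axis. Spigot 62 mm outside, 56 inside, 22 long, up to a flat shoulder (92 mm across) that lands on the jar's rim: seated, its origin is 88 mm above the jar's. The cone starts at z = 24 mm; the rim is 128 mm across outside, 121 inside, its top at z = 88 mm.
- funnel_ear (a point): grip point on the ear that stands on the funnel's rim at its +y side; (0, 67, 103) mm in the funnel's frame, axes as the funnel's. The ear is 12 mm thick along y, 44 mm wide along x, its top at z = 114 mm. Grip it from above across its thickness (fingers close along y), one finger inside the mouth.
- scoop: aluminium scoop, 0.16 kg, loose: a straight channel 126 mm long, 56 wide, 36 high, walls and floor 3 mm, open at the top and at its front (+x) end, three caps standing in a row in it. Origin at the centre of the channel's underside, x toward the open end, z up. The caps slide out when the open end is tipped down 30 to 55 degrees. A black handle runs back from its rear wall.
- scoop_grip (a point): grip point on the axis of the scoop's straight black handle, (-120, 0, 50) mm in the scoop's frame, axes as the scoop's. The handle is 14 mm thick along y with flat upright sides, 24 mm deep, from x = -62 to -158 mm, rising 0.30 rad to its rear end. Close along y; a hand leaning back toward the rear end (fingers pointing down and forward) at the grasp has the easier pour.
- scoop_lip (a point): middle of the open front edge of the scoop's floor, at (63, 0, 3) mm in the scoop's frame; axes as the scoop's.
- red_cap_1_mid (a point): middle of a red screw cap (14 mm above its underside, on its axis): skirt 36 mm across and 17 mm high, with a 16 mm nozzle up to 34 mm; 14 g. It starts standing in the scoop
- red_cap_2_mid (a point): middle of a red screw cap (14 mm above its underside, on its axis): skirt 36 mm across and 17 mm high, with a 16 mm nozzle up to 34 mm; 14 g. It starts standing in the scoop
- red_cap_3_mid (a point): middle of a red screw cap (14 mm above its underside, on its axis): skirt 36 mm across and 17 mm high, with a 16 mm nozzle up to 34 mm; 14 g. It starts standing in the scoop
- bench_timer: bystander: white bench timer 62 x 62 x 22 mm, loose, to be left alone; origin at the centre of its underside
- label_roll: bystander: white label roll 59 mm across, 30 mm high, loose, to be left alone; origin at the centre of its underside

How it is judged:
On the way, in this order (a step that is already met when the one before it is completed fails the run):
1. the funnel is seated on the jar and let go (z of funnel in the frame of jar between 0.084 and 0.092 m and horizontal distance between funnel and jar below 0.009 m and angle between the z axis of funnel and the z axis of jar, either way round below 0.06 rad and contact force between the fingers and funnel below 0.1 N), for 0.2 s.
2. all three caps are in the jar, under the seated funnel (z of red_cap_1_mid in the frame of jar between 0 and 0.102 m and horizontal distance between each of red_cap_1_mid, red_cap_2_mid, red_cap_3_mid and jar below 0.034 m and z of red_cap_2_mid in the frame of jar between 0 and 0.102 m and z of red_cap_3_mid in the frame of jar between 0 and 0.102 m and z of funnel in the frame of jar between 0.084 and 0.092 m and horizontal distance between funnel and jar below 0.009 m and angle between the z axis of funnel and the z axis of jar, either way round below 0.06 rad), for 0.2 s.
At the end, for the whole second after the job is handed in: all three caps' middles in the jar, under 102 mm above its underside; funnel on its rim (origin 84 to 92 mm above the jar's, within 9 mm of its axis, 0.06 rad parallel); jar standing on the bench (0.06 rad); scoop flat on the bench (6 mm, 0.08 rad); all at rest (all of step 2 and angle between jar's own z axis and vertical below 0.06 rad and height (world z) of jar between -0.005 and 0.005 m and angle between scoop's own z axis and vertical below 0.08 rad and height (world z) of scoop between -0.006 and 0.006 m and linear speed of each of red_cap_1, red_cap_2, red_cap_3, scoop, funnel, jar below 0.02 m/s); the robot touches nothing.
It fails at once if the gripper touches a cap (contact force between the fingers and red_cap_1 above 0.3 N or contact force between the fingers and red_cap_2 above 0.3 N or contact force between the fingers and red_cap_3 above 0.3 N).
It fails at once if the jar is tipped by more than 0.25 rad (angle between jar's own z axis and vertical above 0.25 rad).
It fails at once if the timer or the label roll is moved more than 30 mm (distance of any of bench_timer, label_roll from where it was at the start of the episode above 0.03 m).
It also fails if it takes over 72 s, if anything falls off the work surface, if the arm or the gripper's body presses on something with over 40 N, if the wrist force passes 120 N, or if a joint passes its speed limit or range.

## Robot

A 6-joint arm with a two-finger parallel gripper is mounted at the origin on a cart in front of the work surface, level with it; the furniture and walls round the work are solid. World frame = base frame: x ahead of the robot, y to its left, z up, the work surface at z = 0. Lengths are in m, angles in rad, forces in N, time in s.
With the tool pointing down it reaches from about 0.35 to 0.85 m from the base axis. Payload 8.1 kg.
Tool frame: the origin (TCP) lies between the finger pads; the fingertips stand 14 mm ahead of it and the grasp point (between the pads) lies 5 mm behind it (tips_ahead is the y of the fingertips in the tool frame, in m); y points along the fingers, x is the direction in which the jaws open and shut, and the axes are right-handed (so a half turn about y gives the same grasp; the last joint's range is limited). The gripper opens to 85 mm and grips with 20 to 120 N. Pads are 22 mm wide; open, the fingers measure 114 mm over their backs; the gripper's body (76 mm by 85 mm) begins 54 mm behind the grasp point. The pads swing forward as they close: fully open they stand 13 mm farther back than shut.
Start: joints at [1.212, 0.13, 1.488, -0, 1.523, -0.085], TCP at [0.162, 0.578, 0.245] pointing down, gripper open.
Joint ranges: [-2.96, 2.96], [-0.89, 2.26], [0.02, 2.5], [-1.34, 4.48], [0, 2.73], [-2.66, 2.66]. Speed limits (rad/s): [2.39, 2.39, 2.79, 3.14, 3.14, 3.14].

## Interface

Orientations are given as a unit quaternion [x, y, z, w].
In Python, from workcell import * gives the robot as it stands.
- The arm moves only by the tool send_rows, never from a script. Its argument "series" is a list of rows, each a list of 7 numbers: the opening, from -1 (shut) to 1 (fully open), so that 0 is half open, then the shift along the world's x, y, z in m, then the turn, a rotation vector about the world's x, y, z in rad. A call has 1 to 5 rows; each row is the pose to reach, as a shift and turn from the pose commanded when the call began; what a row does not reach only later rows make up. A row lasts 1/12 s, in which the tool goes at most 41.7 mm and 7.16 degrees, less where a joint would pass 70% of its speed; a pose out of reach is approached as far as the arm can. A call with a gripper value outside its range is refused whole. The fingers move at their own pace and stop on an object; "newtons" is the grip in N (left out, the last holds). Time passes only in rows, so rows that repeat a pose let the fingers close. It gives the time, the measured TCP pose, the force and the opening at its end, in the units of the state.
- observe(): the state, without advancing time (a new reading comes with each control period).
- get_image(name): name is "side" or "top"; returns (picture, depth): 480x640x3 uint8, blue, green, red; 480x640 float32, m along the optical axis (not along the pixel's ray), 0 where there is no reading.
- get_calibration(name): a dict with "K" (3x3 intrinsics, pixels), "pose" (4x4, takes a point from camera to world coordinates). Camera axes: x right, y down, z forward; pixel columns grow to the right and rows downward; lengths in m; the calibration is good to about 2 mm. A picture is of the moment at which its call begins. get_calibration takes no time and is no camera call.
- sign_off(): hands the job in, once; it reports no verdict.
Trained networks look in the newest picture that a camera, given by its name, has taken for a name from the list of things; names that differ only in an ending like _2 or _b are one class to them, and where a whole thing is asked for, a point or a joint stands for the part that bears it (a point fixed in the world has none). Each returns a list of dicts, best first, with "conf" (0 to 1); they miss things now and then, are a little off and sometimes report something else, mostly with a low value. They report only what shows in the picture. A call takes as long as a camera call.
- look_for(camera, name): "centre" ([x, y, z] in m, in world coordinates, good to about 4 mm: the middle of the surface that is visible of it).
The state is a dict: "clock": time; "joint_pos": joint angles; "joint_vel": joint speeds; "joint_torque": joint torques, N m; "ee_pos": TCP position; "eef_rot": TCP orientation; "wrist_force": force on the tool from outside, world axes, zero at the start; "torque": the same for the moment, N m; "grip_width": opening from 0.0 (shut) to 1.0 (fully open).
Only numpy, scipy, OpenCV 4.12 (cv2) and the standard library are available. Lean on these libraries where they do the work, as an engineer would, in place of code of your own. Each camera call takes 0.05 s, during which the arm holds its last target. There are 200 camera calls.

## Working session

There is one attempt and no reset: what is moved stays moved. The work goes in short steps, Python scripts to look and compute and a tool call to move; the robot and the scene stay as the last step left them, time stands still between calls to the robot, and variables do not carry over. Pictures are saved under pics/ and viewed, about 8 in all and at most 12, crops included, and the job is handed in when it is done.

Besides the shell and the picture viewer there is one more tool, called after "Call:" as name(argument=value, ...), one argument or row to a line, values as JSON. send_rows: Moves the arm, as the interface text tells. Its arguments: {"type":"object","properties":{"series":{"type":"array","items":{"type":"array","items":{"type":"number"}}},"newtons":{"type":"number"}},"required":["series"]}

```bash
ls; mkdir -p pics
python3 - <<'E'
from workcell import *
import cv2
s=observe();print({k:(v if not hasattr(v,'round') else v) for k,v in s.items()})
for c in("top","side"):
    im,d=get_image(c);cv2.imwrite(f"pics/{c}0.png",im)
    k=get_calibration(c);print(c,k["K"],k["pose"])
    for n in("jar","funnel","funnel_ear","scoop","scoop_grip","scoop_lip","red_cap_1_mid","bench_timer","label_roll"):
        for r in look_for(c,n)[:3]:print(n,r)
E
```

```text
pics
{'clock': 0.0, 'joint_pos': array([ 1.21159389e+00,  1.31176983e-01,  1.48928486e+00,  9.31317410e-06,
        1.52301632e+00, -8.54060663e-02]), 'joint_vel': array([-9.06953146e-04,  1.09242696e-03, -4.00128515e-04, -6.79178538e-06,
        1.81613696e-03,  1.15917088e-03]), 'joint_torque': array([ 8.99610186e-04, -5.69396067e+01, -5.00560462e+01,  2.02568253e-04,
        1.44603572e-02,  3.77142158e-05]), 'ee_pos': array([0.16202396, 0.57715639, 0.24423191]), 'eef_rot': array([ 0.56391044,  0.42652076, -0.42765169, -0.5632043 ]), 'wrist_force': array([0.06212319, 0.74542632, 0.32830638]), 'torque': array([-0.0227911 , -0.01017429,  0.01857016]), 'grip_width': 1.0024525108484375}
top [[552.98922409   0.         319.33058548]
 [  0.         552.98922409 243.80623041]
 [  0.           0.           1.        ]] [[ 0.01142871 -0.99745525  0.07037336  0.46539076]
 [-0.99992366 -0.01106974  0.00548891 -0.05832136]
 [-0.00469593 -0.07043072 -0.99750562  1.23720157]
 [ 0.          0.          0.          1.        ]]
jar {'centre': [0.5262, 0.2304, 0.042], 'conf': 0.72}
jar {'centre': 
[... 1032 characters left out ...]
53], 'conf': 0.91}
funnel_ear {'centre': [0.488, 0.0144, 0.0633], 'conf': 0.81}
scoop {'centre': [0.493, -0.2677, 0.0353], 'conf': 0.84}
scoop_grip {'centre': [0.4926, -0.2674, 0.0376], 'conf': 0.68}
scoop_grip {'centre': [0.5333, -0.1892, 0.0209], 'conf': 0.64}
scoop_lip {'centre': [0.4963, -0.2701, 0.0341], 'conf': 0.59}
scoop_lip {'centre': [0.52, -0.2189, 0.021], 'conf': 0.2}
red_cap_1_mid {'centre': [0.5172, -0.2195, 0.0233], 'conf': 0.53}
bench_timer {'centre': [0.5935, -0.4245, 0.0207], 'conf': 0.6}
bench_timer {'centre': [0.5215, -0.2194, 0.0219], 'conf': 0.44}
label_roll {'centre': [0.6434, -0.3265, 0.0301], 'conf': 0.74}
label_roll {'centre': [0.4977, -0.268, 0.0338], 'conf': 0.66}
```

View pics/top0.png

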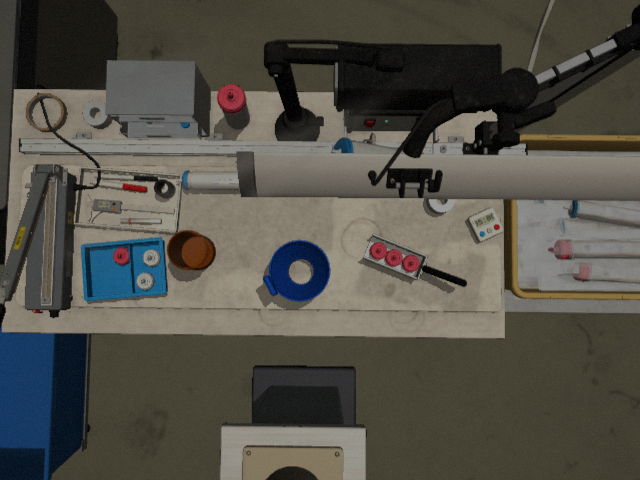

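View pics/side0.png

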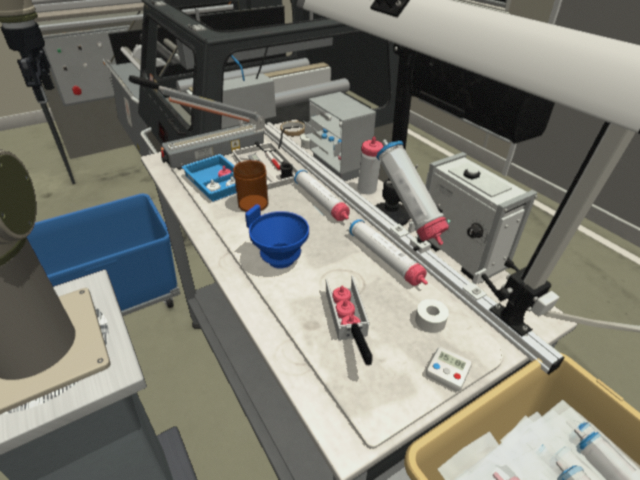

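```bash
cat > h.py <<'E'
from workcell import *
import numpy as np, cv2
from scipy.optimize import least_squares
from scipy.spatial.transform import Rotation as R
def cloud(c):
    im,d=get_image(c);k=get_calibration(c);K,P=k["K"],np.array(k["pose"])
    v,u=np.mgrid[:480,:640]
    p=np.stack([(u-K[0,2])/K[0,0]*d,(v-K[1,2])/K[1,1]*d,d],-1)@P[:3,:3].T+P[:3,3]
    p[d==0]=np.nan
    return im,p,cv2.cvtColor(im,cv2.COLOR_BGR2HSV)
def near(p,x,y,r): return np.hypot(p[...,0]-x,p[...,1]-y)<r
def circ(q,r0=None):
    f=lambda a:np.hypot(q[:,0]-a[0],q[:,1]-a[1])-a[2]
    s=least_squares(f,[*q[:,:2].mean(0),.05],loss="soft_l1",f_scale=.002)
    return s.x.round(4),len(q)
def funjar(fx,fy,jx,jy):
    for c in("top","side"):
        im,p,h=cloud(c)
        b=(h[...,0]>100)&(h[...,0]<130)&(h[...,1]>120)&near(p,fx,fy,.11)
        print(c,"funnel zmax",np.nanpercentile(p[b][:,2],[50,90,99]).round(4))
        for lo,hi in((.083,.087),(.086,.092)):
            print(" rim",circ(p[b&(p[...,2]>lo)&(p[...,2]<hi)]))
        e=p[b&(p[...,2]>.1)];print(" ear",len(e),np.median(e,0).round(4),e.min(0).round(4),e.max(0).round(4))
        a=((h[...,0]<18)|(h[...,0]>175))&(h[...,1]>120)&near(p,jx,jy,.07)&(p[...,2]>.104)&(p[...,2]<.116)
        print(" jar",circ(p[a]), np.median(p[a],0).round(4))
def scoop(x,y):
    for c in("top","side"):
        im,p,h=cloud(c)
        n=near(p,x,y,.2)
        blk=n&(h[...,2]<55)&(p[...,2]>.02)&(p[...,2]<.1)
        q=p[blk];q=q[np.hypot(*(q[:,:2]-np.median(q[:,:2],0)).T)<.08]
        m=q.mean(0);u=np.linalg.svd(q-m)[2][0];t=(q-m)@u
        print(c,"handle",len(q),m.round(4),u.round(3),(m+u*t.min()).round(4),(m+u*t.max()).round(4))
        w=n&(h[...,1]<60)&(p[...,2]>.012)&(p[...,2]<.045)&near(p,x,y,.1)
        rect=cv2.minAreaRect(p[w][:,:2].astype(np.float32)*1000);print(" channel",rect,cv2.boxPoints(rect).round(1).tolist(),np.nanpercentile(p[w][:,2],[10,50,90]).round(4))
        r=n&((h[...,0]<10)|(h[...,0]>168))&(h[...,1]>120)&(p[...,2]>.02)
        print(" caps",r.sum(),np.median(p[r],0).round(4),np.linalg.svd(p[r][:,:2]-p[r][:,:2].mean(0),full_matrices=False)[2][0] if r.sum()>3 else "")
E
python3 - <<'E'
from h import *
funjar(.49,-.02,.525,.2); scoop(.51,-.25)
for n in("timer",(.6,-.42)),("roll",(.64,-.32)):pass
E
```

```text
top funnel zmax [0.0604 0.0891 0.1162]
 rim (array([ 0.4911, -0.0109,  0.0615]), 79)
 rim (array([ 0.4913, -0.0108,  0.0616]), 211)
 ear 129 [0.4598 0.0469 0.1139] [0.4397 0.0344 0.1018] [0.478  0.0618 0.1224]
 jar (array([0.5309, 0.2195, 0.0377]), 260) [0.5272 0.2229 0.1103]
side funnel zmax [0.0633 0.0888 0.1145]
 rim (array([ 0.4897, -0.0139,  0.062 ]), 188)
 rim (array([ 0.4894, -0.0135,  0.0616]), 242)
 ear 123 [0.457  0.0411 0.1108] [0.4389 0.0305 0.1001] [0.4766 0.0551 0.1166]
 jar (array([0.5299, 0.2173, 0.0376]), 183) [0.5245 0.2017 0.1079]
top handle 309 [ 0.4854 -0.3145  0.0553] [-0.355 -0.865  0.354] [ 0.5048 -0.2671  0.0359] [ 0.4668 -0.3597  0.0738]
 channel ((516.386962890625, -240.14141845703125), (170.61758422851562, 57.89103317260742), 68.64961242675781) [[458.3999938964844, -309.1000061035156], [512.2999877929688, -330.1000061035156], [574.4000244140625, -171.1999969482422], [520.5, -150.10000610351562]] [0.0186 0.0374 0.0415]
 caps 480 [ 0.5323 -0.2182  0.024 ] [-0.99849316  0.05487635]
side handle 323 [ 0.4771 -0.3285  0.0591] [-0.341 -0.904  0.259] [ 0.4957 -0.2794  0.045 ] [ 0.4636 -0.3645  0.0694]
 channel ((513.333251953125, -245.04469299316406), (179.5332489013672, 57.735435485839844), 68.18373107910156) [[453.20001220703125, -317.70001220703125], [506.79998779296875, -339.1000061035156], [573.5, -172.39999389648438], [519.9000244140625, -151.0]] [0.0163 0.0324 0.0401]
 caps 1025 [ 0.6776 -0.2393  0.0407] [-0.98970739  0.14310584]
```

```bash
cat >> h.py <<'E'
def goal(pos,down,jaw,half=None):
    """delta from the current TCP pose to the TCP at pos, fingers along down, jaws along jaw"""
    s=observe();y=np.array(down,float);y/=np.linalg.norm(y)
    r0=R.from_quat(s["eef_rot"]);out=[]
    for sg in(1,-1):
        x=sg*np.array(jaw,float);x-=x@y*y;x/=np.linalg.norm(x)
        out.append((R.from_matrix(np.stack([x,y,np.cross(x,y)],1))*r0.inv()).as_rotvec())
    out.sort(key=np.linalg.norm)
    print("ee",s["ee_pos"].round(4),"shift",(np.array(pos)-s["ee_pos"]).round(4),"turn",[o.round(4).tolist() for o in out],"J",s["joint_pos"].round(2),"t",round(float(s["clock"]),2),"grip",round(float(s["grip_width"]),3),"F",np.round(s["wrist_force"],1))
E
python3 - <<'E'
from h import *
goal([.4574,.046,.103],[0,0,-1],[-.4924,.870,0])
E
```

```text
ee [0.1622 0.5777 0.2453] shift [ 0.2952 -0.5317 -0.1423] turn [[0.0, -0.0, 0.7888], [-0.0, -0.0, -2.3528]] J [ 1.21  0.13  1.49  0.    1.52 -0.09] t 1.2 grip 0.996 F [-0.6 -0.8  0.3]
```

Call:
send_rows(
  series=[
    [1,0.012,-0.021,0,0,0,-0.094],
    [1,0.024,-0.042,0,0,0,-0.188],
    [1,0.035,-0.064,0,0,0,-0.282],
    [1,0.047,-0.085,0,0,0,-0.376],
    [1,0.059,-0.106,0,0,0,-0.471],
  ],
)

```text
clock: 1.62
ee_pos: [0.2215, 0.4707, 0.2453]
eef_rot: [-0.648, -0.282, 0.282, 0.648]
wrist_force: [0.7, 0.9, 0.2]
grip_width: 0.999
```

Call:
send_rows(
  series=[
    [1,0.012,-0.021,0,0,0,-0.094],
    [1,0.024,-0.042,0,0,0,-0.188],
    [1,0.035,-0.064,0,0,0,-0.282],
    [1,0.047,-0.085,0,0,0,-0.376],
    [1,0.059,-0.106,0,0,0,-0.471],
  ],
)

```text
clock: 2.03
ee_pos: [0.2806, 0.3646, 0.2454]
eef_rot: [-0.696, -0.123, 0.123, 0.696]
wrist_force: [0.6, -0.5, 1.1]
grip_width: 1.0
```

Call:
send_rows(
  series=[
    [1,0.012,-0.021,0,0,0,-0.094],
    [1,0.024,-0.042,0,0,0,-0.188],
    [1,0.035,-0.064,0,0,0,-0.282],
    [1,0.047,-0.085,0,0,0,-0.376],
    [1,0.059,-0.106,0,0,0,-0.471],
  ],
)

```text
clock: 2.45
ee_pos: [0.3396, 0.2586, 0.2455]
eef_rot: [-0.706, 0.042, -0.043, 0.706]
wrist_force: [0.3, -0.0, -0.1]
grip_width: 0.998
```

Call:
send_rows(
  series=[
    [1,0.012,-0.021,0,0,0,-0.094],
    [1,0.024,-0.042,0,0,0,-0.188],
    [1,0.035,-0.064,0,0,0,-0.282],
    [1,0.047,-0.085,0,0,0,-0.376],
    [1,0.059,-0.106,0,0,0,-0.471],
  ],
)

```text
clock: 2.87
ee_pos: [0.3987, 0.1525, 0.2456]
eef_rot: [-0.676, 0.206, -0.206, 0.677]
wrist_force: [-0.1, 0.2, 0.2]
grip_width: 0.999
```

Call:
send_rows(
  series=[
    [1,0.012,-0.021,0,0,0,-0.094],
    [1,0.024,-0.042,0,0,0,-0.188],
    [1,0.035,-0.064,0,0,0,-0.282],
    [1,0.047,-0.085,0,0,0,-0.376],
    [1,0.059,-0.106,0,0,0,-0.469],
  ],
)

```text
clock: 3.28
ee_pos: [0.4577, 0.0465, 0.2455]
eef_rot: [-0.61, 0.358, -0.358, 0.61]
wrist_force: [1.2, -0.5, 0.6]
grip_width: 0.996
```

Run:
```python
from h import *
goal([.4574,.046,.103],[0,0,-1],[-.4924,.870,0])
```

```text
ee [0.4577 0.0465 0.2455] shift [-0.0003 -0.0005 -0.1425] turn [[-0.0, 0.0005, 0.0051], [0.0009, 0.0001, -3.1365]] J [-0.01 -0.26  1.86  0.    1.54  1.05] t 3.28 grip 0.996 F [ 1.2 -0.5  0.6]
```

Call:
send_rows(
  series=[
    [0,0,0,-0.03,0,0,0],
    [0,0,0,-0.06,0,0,0],
    [0,0,0,-0.09,0,0,0],
    [0,0,0,-0.12,0,0,0],
    [0,0,-0.001,-0.142,0,0,0.005],
  ],
)

```text
clock: 3.7
ee_pos: [0.456, 0.0466, 0.1008]
eef_rot: [0.612, -0.355, 0.354, -0.611]
wrist_force: [-0.5, -0.1, -0.7]
grip_width: 0.499
```

Call:
send_rows(
  series=[
    [0,0,0,0,0,0,0],
    [-1,0,0,0,0,0,0],
    [-1,0,0,0,0,0,0],
    [-1,0,0,0,0,0,0],
    [-1,0,0,0,0,0,0],
  ],
  newtons=70,
)

```text
clock: 4.12
ee_pos: [0.4587, 0.0468, 0.1054]
eef_rot: [-0.611, 0.354, -0.356, 0.612]
wrist_force: [-0.9, 0.4, 4.3]
grip_width: 0.125
```

Call:
send_rows(
  series=[
    [-1,0,0,0,0,0,0],
    [-1,0,0,0,0,0,0],
    [-1,0,0,0,0,0,0],
    [-1,0,0,0,0,0,0],
  ],
)

```text
clock: 4.45
ee_pos: [0.4586, 0.0469, 0.1054]
eef_rot: [-0.611, 0.354, -0.356, 0.612]
wrist_force: [-0.6, 1.9, 7.0]
grip_width: 0.119
```

Run:
```python
from h import *
goal([.4574,.046,.103],[0,0,-1],[-.4924,.870,0])
funjar(.49,-.01,.53,.218)
```

```text
ee [0.4586 0.0469 0.1054] shift [-0.0012 -0.0009 -0.0024] turn [[-0.0003, 0.0034, -0.0049], [-0.0054, -0.0004, 3.1366]] J [-0.01 -0.14  2.02  0.    1.26  1.04] t 4.45 grip 0.119 F [-0.6  1.9  7. ]
top funnel zmax [0.0602 0.087  0.4227]
 rim (array([ 0.493 , -0.0106,  0.0614]), 42)
 rim (array([ 0.4928, -0.0105,  0.0616]), 138)
 ear 18 [ 0.4625 -0.0189  0.4301] [ 0.442  -0.0192  0.4224] [0.5058 0.0109 0.4664]
 jar (array([0.5311, 0.2195, 0.0377]), 219) [0.5371 0.2331 0.1104]
side funnel zmax [0.0622 0.0875 0.1142]
 rim (array([ 0.4913, -0.0132,  0.0619]), 165)
 rim (array([ 0.4911, -0.0131,  0.0616]), 221)
 ear 64 [0.4462 0.0359 0.1131] [0.4206 0.0296 0.1003] [0.4722 0.0554 0.2423]h.py:14: RuntimeWarning: Mean of empty slice.
  s=least_squares(f,[*q[:,:2].mean(0),.05],loss="soft_l1",f_scale=.002)
  ret = um.true_divide(
Traceback (most recent call last):
  File "h.py", line 25, in funjar
    print(" jar",circ(p[a]), np.median(p[a],0).round(4))
                 ~~~~^^^^^^
  File "h.py", line 14, in circ
    s=least_squares(f,[*q[:,:2].mean(0),.05],loss="soft_l1",f_scale=.002)
ValueError: Initial guess is outside of provided bounds
```

Call:
send_rows(
  series=[
    [-1,0,0,0.02,0,0,0],
    [-1,0,0,0.045,0,0,0],
    [-1,0,0,0.075,0,0,0],
    [-1,0,0,0.105,0,0,0],
    [-1,0,0,0.13,0,0,0],
  ],
)

```text
clock: 4.97
ee_pos: [0.4575, 0.0467, 0.2361]
eef_rot: [-0.611, 0.354, -0.355, 0.612]
wrist_force: [0.3, -0.5, -1.0]
grip_width: 0.123
```

Call:
send_rows(
  series=[
    [-1,0.003,0.015,0,0,0,0],
    [-1,0.007,0.04,0,0,0,0],
    [-1,0.012,0.07,0,0,0,0],
    [-1,0.016,0.1,0,0,0,0],
    [-1,0.02,0.12,0,0,0,0],
  ],
)

```text
clock: 5.38
ee_pos: [0.4773, 0.1689, 0.234]
eef_rot: [-0.611, 0.354, -0.355, 0.612]
wrist_force: [0.4, -0.4, -1.7]
grip_width: 0.125
```

Call:
send_rows(
  series=[
    [-1,0.005,0.03,0,0,0,0],
    [-1,0.01,0.06,0,0,0,0],
    [-1,0.015,0.09,0,0,0,0],
    [-1,0.018,0.105,0,0,0,0],
    [-1,0.0184,0.1103,0,0,0,0],
  ],
)

```text
clock: 5.8
ee_pos: [0.4956, 0.2795, 0.2336]
eef_rot: [-0.612, 0.354, -0.354, 0.612]
wrist_force: [0.3, -0.3, -1.1]
grip_width: 0.121
```

Run:
```python
from h import *
goal([.4574,.046,.103],[0,0,-1],[-.4924,.870,0])
for c in("top","side"):
    im,p,h=cloud(c); cv2.imwrite(f"pics/{c}1.png",im)
    b=(h[...,0]>100)&(h[...,0]<130)&(h[...,1]>120)&near(p,.53,.218,.08)&(p[...,2]>.13)
    q=p[b&(p[...,2]<.24)];print(c,len(q),np.percentile(q[:,2],[5,50,80,90,95,99]).round(4))
    for lo,hi in((.205,.213),(.21,.216),(.213,.221)):
        w=p[b&(p[...,2]>lo)&(p[...,2]<hi)];print(circ(w) if len(w)>5 else 0)
    w=q[q[:,2]>.2]; w=w[abs(np.hypot(w[:,0]-.53,w[:,1]-.218)-.062)<.008]
    f=lambda a:(a[0]+a[1]*(w[:,0]-.53)+a[2]*(w[:,1]-.218)-w[:,2])
    print("plane",least_squares(f,[.2,0,0],loss="soft_l1",f_scale=.002).x.round(3),len(w))
```

```text
ee [0.4956 0.2795 0.2336] shift [-0.0382 -0.2335 -0.1306] turn [[-0.0009, 0.0005, -0.0071], [-0.0007, -0.0014, 3.1345]] J [0.42 0.05 1.59 0.   1.5  1.47] t 5.8 grip 0.121 F [ 0.3 -0.3 -1.1]
top 2836 [0.1543 0.1855 0.2025 0.2153 0.2175 0.2245]
(array([0.5293, 0.2209, 0.0613]), 126)
(array([0.5293, 0.2215, 0.0617]), 205)
(array([0.5297, 0.2215, 0.0618]), 352)
plane [ 0.213 -0.025 -0.039] 680
side 1990 [0.1441 0.195  0.2105 0.2153 0.2173 0.2322]
(array([0.5285, 0.2185, 0.0619]), 341)
(array([0.5286, 0.2187, 0.0619]), 257)
(array([0.5282, 0.2188, 0.0619]), 238)
plane [ 0.21  -0.036 -0.003] 780
```

Call:
send_rows(
  series=[
    [-1,0.0015,-0.0017,0,0,0,0],
    [-1,0.0015,-0.0017,-0.012,0,0,0],
    [-1,0.0015,-0.0017,-0.022,0,0,0],
    [-1,0.0015,-0.0017,-0.03,0,0,0],
    [-1,0.0015,-0.0017,-0.034,0,0,0],
  ],
)

```text
clock: 6.32
ee_pos: [0.4961, 0.2741, 0.1967]
eef_rot: [0.612, -0.356, 0.354, -0.611]
wrist_force: [-0.3, 0.6, -1.6]
grip_width: 0.126
```

Call:
send_rows(
  series=[
    [-1,0,0,-0.001,0,0,0],
    [-1,0,0,-0.002,0,0,0],
    [-1,0,0,-0.003,0,0,0],
    [-1,0,0,-0.004,0,0,0],
    [-1,0,0,-0.004,0,0,0],
  ],
)

```text
clock: 6.73
ee_pos: [0.4973, 0.2754, 0.1955]
eef_rot: [-0.612, 0.355, -0.355, 0.612]
wrist_force: [-0.1, -0.6, -2.5]
grip_width: 0.124
```

```bash
cat >> h.py <<'E'
def seat():
    for c in("top","side"):
        im,p,h=cloud(c)
        b=(h[...,0]>100)&(h[...,0]<130)&(h[...,1]>120)&near(p,.53,.218,.08)&(p[...,2]>.13)&(p[...,2]<.2)
        q=p[b];z=np.percentile(q[:,2],93)
        w=q[q[:,2]>.155]; w=w[abs(np.hypot(w[:,0]-.53,w[:,1]-.218)-.062)<.008]
        f=lambda a:(a[0]+a[1]*(w[:,0]-.53)+a[2]*(w[:,1]-.218)-w[:,2])
        v=q[(q[:,2]>.168)&(q[:,2]<.182)]
        print(c,"plane",least_squares(f,[.2,0,0],loss="soft_l1",f_scale=.002).x.round(3),"rim",circ(v))
    return im
E
python3 - <<'E'
from h import *
goal([.4574,.046,.103],[0,0,-1],[-.4924,.870,0])
im=seat();cv2.imwrite("pics/side2.png",im[120:300,160:400].repeat(3,0).repeat(3,1))
E
```

```text
ee [0.4973 0.2754 0.1955] shift [-0.0399 -0.2294 -0.0925] turn [[-0.0002, 0.0005, -0.0048], [-0.0007, -0.0003, 3.1368]] J [ 0.42  0.07  1.64 -0.    1.43  1.47] t 6.73 grip 0.124 F [-0.1 -0.6 -2.5]
top plane [ 0.17  -0.083 -0.05 ] rim (array([0.5311, 0.2171, 0.0616]), 414)
side plane [ 0.17  -0.061 -0.013] rim (array([0.5299, 0.215 , 0.0619]), 486)
```

View pics/side2.png

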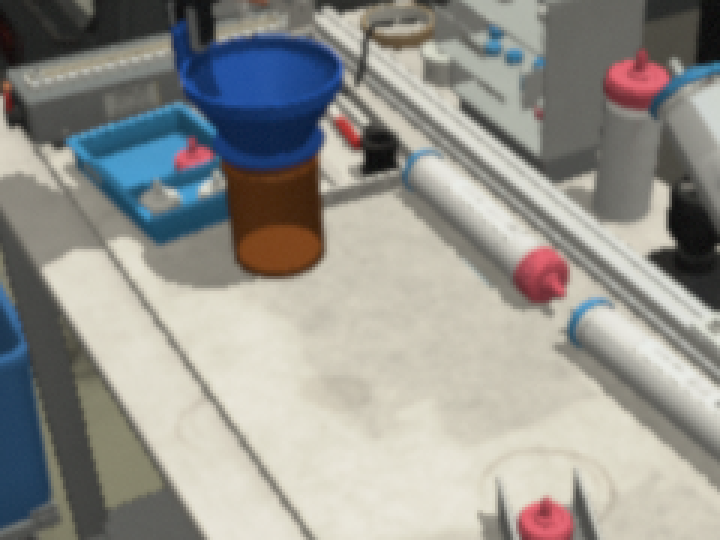

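Call:
send_rows(
  series=[
    [-1,0,0.0015,-0.001,0,0,0],
    [-1,0,0.002,-0.002,0,0,0],
    [-1,0,0.002,-0.002,0,0,0],
  ],
)

```text
clock: 7.08
ee_pos: [0.4972, 0.2775, 0.1937]
eef_rot: [-0.612, 0.355, -0.355, 0.612]
wrist_force: [-1.0, 0.2, 2.2]
grip_width: 0.126
```

Call:
send_rows(
  series=[
    [-0.55,0,0,0,0,0,0],
    [-0.3,0,0,0,0,0,0],
    [-0.2,0,0,0,0,0,0],
    [-0.2,0,0,0,0,0,0],
    [-0.2,0,0,0,0,0,0],
  ],
)

```text
clock: 7.5
ee_pos: [0.4972, 0.2772, 0.1933]
eef_rot: [-0.612, 0.355, -0.355, 0.612]
wrist_force: [-0.9, 0.2, -0.5]
grip_width: 0.402
```

Call:
send_rows(
  series=[
    [-0.2,0,0,0.015,0,0,0],
    [-0.2,0,0,0.04,0,0,0],
    [-0.2,0,0,0.07,0,0,0],
    [-0.2,0,0,0.1,0,0,0],
  ],
)

```text
clock: 7.83
ee_pos: [0.4966, 0.277, 0.2937]
eef_rot: [0.612, -0.355, 0.354, -0.611]
wrist_force: [0.8, 0.2, -0.1]
grip_width: 0.398
```

Run:
```python
from h import *
im=seat()
d=np.array([.365,.931,0]);d/=np.linalg.norm(d)
c,s=np.cos(.6),np.sin(.6); down=np.array([*(d[:2]*s),-c])
g=np.array([.4802,-.3315,.05])
print(down,g+.005*down)
goal(g+.005*down-.15*down,down,[-d[1],d[0],0])
goal(g+.005*down,[0,0,-1],[-d[1],d[0],0])
```

```text
top plane [ 0.169 -0.063 -0.073] rim (array([0.5308, 0.2193, 0.0616]), 427)
side plane [ 0.169 -0.071  0.004] rim (array([0.5296, 0.2172, 0.0619]), 432)
[ 0.20609595  0.52568582 -0.82533561] [ 0.48123048 -0.32887157  0.04587332]
ee [0.4994 0.2783 0.3001] shift [-0.0491 -0.686  -0.1304] turn [[0.4556, -0.3921, 0.6576], [0.5177, 0.5975, -2.3685]] J [ 0.42  0.03  1.5  -0.    1.61  1.47] t 7.93 grip 0.401 F [1.2 0.2 0.6]
ee [0.4994 0.2783 0.3001] shift [-0.0182 -0.6071 -0.2542] turn [[-0.007, 0.0075, 0.6774], [0.0096, 0.009, -2.4642]] J [ 0.42  0.03  1.5  -0.    1.61  1.47] t 7.93 grip 0.401 F [1.2 0.2 0.6]
```

Call:
send_rows(
  series=[
    [-0.2,-0.01,-0.02,0.005,0,0,0],
    [-0.2,-0.02,-0.05,0.005,0,0,0],
    [-0.2,-0.03,-0.08,0.005,0,0,0],
    [-0.2,-0.04,-0.11,0.005,0,0,0],
    [-0.2,-0.047,-0.137,0.005,0,0,0],
  ],
)

```text
clock: 8.35
ee_pos: [0.4491, 0.1389, 0.2978]
eef_rot: [0.612, -0.355, 0.355, -0.612]
wrist_force: [0.5, -0.2, 0.1]
grip_width: 0.397
```

Call:
send_rows(
  series=[
    [-0.2,0,-0.027,0,0.023,-0.0196,0.0329],
    [-0.2,0,-0.055,0,0.0456,-0.0392,0.0658],
    [-0.2,0,-0.082,0,0.0683,-0.0588,0.0986],
    [-0.2,0,-0.11,0,0.0911,-0.0784,0.1315],
    [-0.2,0,-0.137,0,0.1139,-0.098,0.1644],
  ],
)

```text
clock: 8.77
ee_pos: [0.4498, 0.002, 0.2981]
eef_rot: [-0.585, 0.292, -0.312, 0.69]
wrist_force: [0.4, -0.9, 0.4]
grip_width: 0.398
```

Call:
send_rows(
  series=[
    [-0.2,0,-0.027,0,0.023,-0.0196,0.0329],
    [-0.2,0,-0.055,0,0.0456,-0.0392,0.0658],
    [-0.2,0,-0.082,0,0.0683,-0.0588,0.0986],
    [-0.2,0,-0.11,0,0.0911,-0.0784,0.1315],
    [-0.2,0,-0.137,0,0.1139,-0.098,0.1644],
  ],
)

```text
clock: 9.18
ee_pos: [0.4498, -0.1352, 0.2981]
eef_rot: [-0.55, 0.226, -0.266, 0.759]
wrist_force: [-0.5, 0.1, 0.4]
grip_width: 0.399
```

Call:
send_rows(
  series=[
    [0,0,-0.027,0,0.023,-0.0196,0.0329],
    [0,0,-0.055,0,0.0456,-0.0392,0.0658],
    [0,0,-0.082,0,0.0683,-0.0588,0.0986],
    [0,0,-0.11,0,0.0911,-0.0784,0.1315],
    [0,0,-0.137,0,0.1139,-0.098,0.1644],
  ],
)

```text
clock: 9.6
ee_pos: [0.4497, -0.2723, 0.2978]
eef_rot: [-0.509, 0.158, -0.216, 0.818]
wrist_force: [1.4, -0.1, 0.4]
grip_width: 0.502
```

Call:
send_rows(
  series=[
    [0,0,-0.027,0,0.023,-0.0196,0.0329],
    [0,0,-0.055,0,0.0456,-0.0392,0.0658],
    [0,0,-0.082,0,0.0683,-0.0588,0.0986],
    [0,0,-0.11,0,0.0911,-0.0784,0.1315],
    [0,0,-0.137,0,0.1139,-0.098,0.1644],
  ],
)

```text
clock: 10.02
ee_pos: [0.4497, -0.4092, 0.2975]
eef_rot: [-0.462, 0.087, -0.163, 0.867]
wrist_force: [0.5, 0.7, 0.3]
grip_width: 0.498
```

Run:
```python
from h import *
seat()
for c in("top","side"):
    im,p,h=cloud(c)
    b=(h[...,0]>100)&(h[...,0]<130)&(h[...,1]>120)&(p[...,2]>.12)&(p[...,2]<.25)&near(p,.53,.218,.08)
    q=p[b];r=np.hypot(q[:,0]-(.5308 if c=="top" else .5297),q[:,1]-(.2193 if c=="top" else .2173))
    w=q[(r>.0605)&(r<.0645)&(q[:,2]>.165)&(q[:,2]<.185)]
    A=np.c_[np.ones(len(w)),w[:,0]-.53,w[:,1]-.218];print(c,"rim tilt",np.linalg.lstsq(A,w[:,2],rcond=None)[0].round(4),len(w))
    a=((h[...,0]<20)|(h[...,0]>170))&(h[...,1]>120)&near(p,.53,.218,.06)&(p[...,2]<.11)&(p[...,2]>0.01);print("jar side",circ(p[a]),p[a].mean(0).round(4))
scoop(.51,-.25)
cv2.imwrite("pics/side3.png",im)
d=np.array([.365,.931,0]);d/=np.linalg.norm(d)
c,s=np.cos(.6),np.sin(.6); down=np.array([*(d[:2]*s),-c])
g=np.array([.4802,-.3315,.05])
goal(g+.005*down-.1*down,down,[-d[1],d[0],0])
goal(g+.005*down,down,[-d[1],d[0],0])
```

```text
top plane [ 0.17  -0.075 -0.053] rim (array([0.5308, 0.2193, 0.0616]), 466)h.py:14: RuntimeWarning: Mean of empty slice.
  s=least_squares(f,[*q[:,:2].mean(0),.05],loss="soft_l1",f_scale=.002)
  ret = um.true_divide(
Traceback (most recent call last):
  File "h.py", line 55, in seat
    print(c,"plane",least_squares(f,[.2,0,0],loss="soft_l1",f_scale=.002).x.round(3),"rim",circ(v))
                                                                                           ~~~~^^^
  File "h.py", line 14, in circ
    s=least_squares(f,[*q[:,:2].mean(0),.05],loss="soft_l1",f_scale=.002)
ValueError: Initial guess is outside of provided bounds
```

```bash
sed -i 's/^def circ(q,r0=None):/def circ(q,r0=None):\n    if len(q)<8: return None,len(q)/' h.py
python3 - <<'E'
from h import *
c="top"
im,p,h=cloud(c)
b=(h[...,0]>100)&(h[...,0]<130)&(h[...,1]>120)&(p[...,2]>.12)&(p[...,2]<.25)&near(p,.53,.218,.08)
q=p[b];r=np.hypot(q[:,0]-.5308,q[:,1]-.2193)
w=q[(r>.0605)&(r<.0645)&(q[:,2]>.165)&(q[:,2]<.185)]
A=np.c_[np.ones(len(w)),w[:,0]-.53,w[:,1]-.218];print("rim tilt",np.linalg.lstsq(A,w[:,2],rcond=None)[0].round(4),len(w))
cv2.imwrite("pics/top3.png",im)
d=np.array([.365,.931,0]);d/=np.linalg.norm(d)
c,s=np.cos(.6),np.sin(.6); down=np.array([*(d[:2]*s),-c])
g=np.array([.4802,-.3315,.05])
goal(g+.005*down-.1*down,down,[-d[1],d[0],0])
goal(g+.005*down,down,[-d[1],d[0],0])
E
```

```text
rim tilt [ 0.1755 -0.0088 -0.0074] 401
ee [ 0.4492 -0.4094  0.2945] shift [ 0.0114  0.0279 -0.1661] turn [[0.0044, -0.0075, 0.0021], [0.6385, 1.6426, -2.595]] J [-1.07  0.42  1.17  0.47  1.93 -0.61] t 10.17 grip 0.502 F [ 0.   0.5 -0.6]
ee [ 0.4492 -0.4094  0.2945] shift [ 0.032   0.0805 -0.2487] turn [[0.0044, -0.0075, 0.0021], [0.6385, 1.6426, -2.595]] J [-1.07  0.42  1.17  0.47  1.93 -0.61] t 10.17 grip 0.502 F [ 0.   0.5 -0.6]
```

View pics/top3.png

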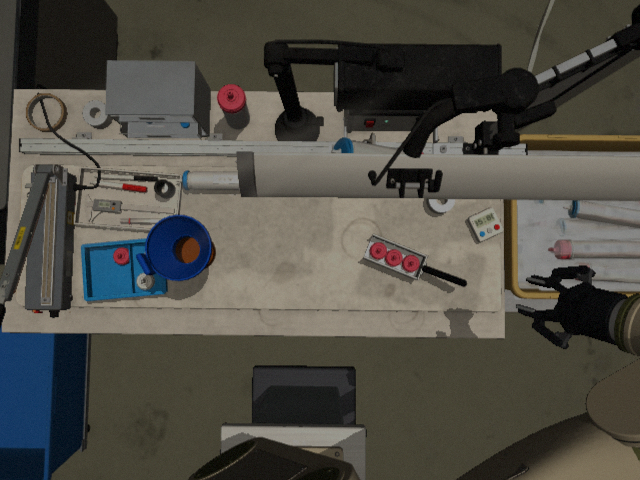

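Call:
send_rows(
  series=[
    [0,0.002,0.005,-0.035,0,0,0],
    [0,0.005,0.012,-0.07,0,0,0],
    [0,0.007,0.018,-0.105,0,0,0],
    [0,0.01,0.025,-0.14,0.0044,-0.0075,0.002],
    [0,0.0114,0.028,-0.165,0.0044,-0.0075,0.002],
  ],
)

```text
clock: 10.58
ee_pos: [0.4613, -0.377, 0.1308]
eef_rot: [-0.46, 0.085, -0.163, 0.869]
wrist_force: [0.5, -0.1, -0.4]
grip_width: 0.497
```

Call:
send_rows(
  series=[
    [0,0.005,0.013,-0.02,0,0,0],
    [0,0.01,0.026,-0.041,0,0,0],
    [0,0.014,0.037,-0.058,0,0,0],
    [0,0.018,0.046,-0.072,0,0,0],
  ],
)

```text
clock: 10.92
ee_pos: [0.4796, -0.3314, 0.0605]
eef_rot: [-0.46, 0.084, -0.164, 0.868]
wrist_force: [0.2, 0.2, -0.6]
grip_width: 0.501
```

Run:
```python
from h import *
im,p,h=cloud("side");cv2.imwrite("pics/side4.png",cv2.resize(im[220:420,240:500],None,fx=3,fy=3))
d=np.array([.365,.931,0]);d/=np.linalg.norm(d)
c,s=np.cos(.6),np.sin(.6); down=np.array([*(d[:2]*s),-c])
g=np.array([.4802,-.3315,.05])
goal(g+.005*down,down,[-d[1],d[0],0])
```

```text
ee [ 0.4792 -0.3288  0.0579] shift [ 0.002  -0.0001 -0.012 ] turn [[0.0011, 0.0001, -0.0044], [-0.6432, -1.6495, 2.5904]] J [-0.98  0.51  1.5   0.48  1.51 -0.73] t 10.97 grip 0.5 F [-0.6  1.9 -2.8]
```

View pics/side4.png

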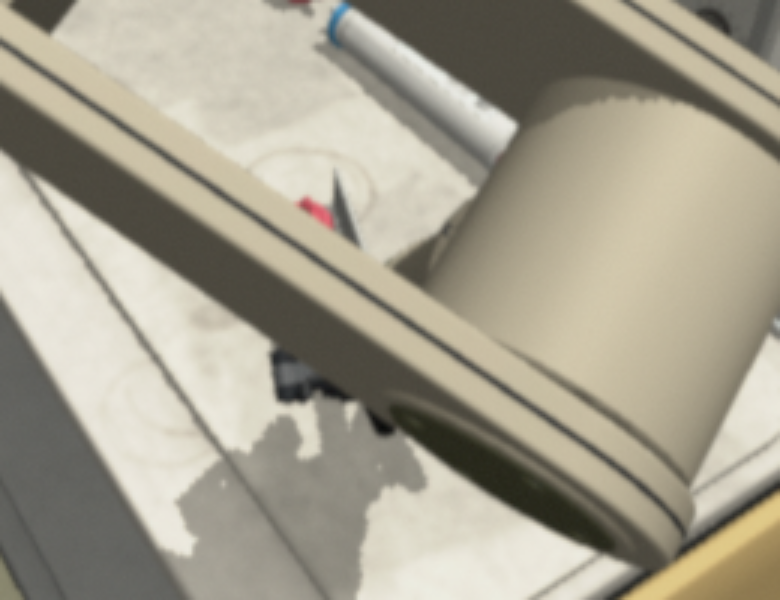

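Call:
send_rows(
  series=[
    [0,0.001,0,-0.006,0,0,0],
    [0,0.002,0,-0.011,0,0,0],
    [0,0.002,0,-0.011,0,0,0],
  ],
)

```text
clock: 11.22
ee_pos: [0.4817, -0.3342, 0.0507]
eef_rot: [-0.461, 0.084, -0.164, 0.868]
wrist_force: [-0.7, -0.7, 0.5]
grip_width: 0.498
```

Call:
send_rows(
  series=[
    [-1,0,0,0,0,0,0],
    [-1,0,0,0,0,0,0],
    [-1,0,0,0,0,0,0],
    [-1,0,0,0,0,0,0],
    [-1,0,0,0,0,0,0],
  ],
  newtons=110,
)

```text
clock: 11.63
ee_pos: [0.4818, -0.3347, 0.0514]
eef_rot: [-0.461, 0.084, -0.165, 0.868]
wrist_force: [-1.7, -2.5, 5.1]
grip_width: 0.147
```

Call:
send_rows(
  series=[
    [-1,0,0,0,0,0,0],
    [-1,0,0,0,0,0,0],
    [-1,0,0,0.004,0,0,0],
    [-1,0,0,0.012,0,0,0],
    [-1,0,0,0.02,0,0,0],
  ],
)

```text
clock: 12.05
ee_pos: [0.4812, -0.3334, 0.0703]
eef_rot: [-0.46, 0.085, -0.164, 0.868]
wrist_force: [-0.6, 0.6, -1.8]
grip_width: 0.149
```

Run:
```python
from h import *
im,p,h=cloud("top");cv2.imwrite("pics/top5.png",cv2.resize(im[180:340,320:533],None,fx=3,fy=3))
d=np.array([.365,.931,0]);d/=np.linalg.norm(d)
c,s=np.cos(.6),np.sin(.6); down=np.array([*(d[:2]*s),-c])
g=np.array([.4802,-.3315,.05])
goal(g+.005*down,down,[-d[1],d[0],0])
```

```text
ee [ 0.482  -0.3343  0.0725] shift [-0.0008  0.0054 -0.0266] turn [[0.0059, 0.004, -0.0026], [-0.6494, -1.6417, 2.5919]] J [-0.98  0.5   1.49  0.48  1.53 -0.72] t 12.1 grip 0.144 F [ 0.9 -1.5  0.2]
```

View pics/top5.png

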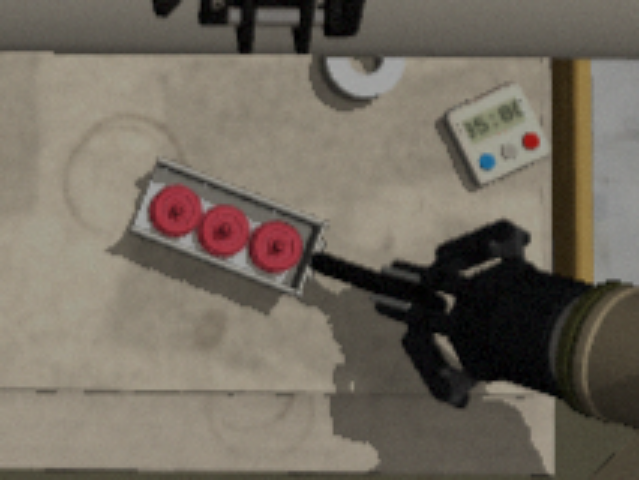

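Call:
send_rows(
  series=[
    [-1,0,0,0.008,0,0,0],
    [-1,0,0,0.022,0,0,0],
    [-1,0,0,0.042,0,0,0],
    [-1,0,0,0.066,0,0,0],
    [-1,0,0,0.092,0,0,0],
  ],
)

```text
clock: 12.52
ee_pos: [0.4812, -0.3333, 0.1635]
eef_rot: [-0.46, 0.085, -0.164, 0.869]
wrist_force: [0.3, -0.3, -1.9]
grip_width: 0.149
```

Call:
send_rows(
  series=[
    [-1,0,0,0.027,0,0,0],
    [-1,0,0,0.054,0,0,0],
    [-1,0,0,0.079,0,0,0],
    [-1,0,0,0.1,0,0,0],
    [-1,0,0,0.116,0,0,0],
  ],
)

```text
clock: 12.93
ee_pos: [0.4817, -0.334, 0.2819]
eef_rot: [-0.461, 0.083, -0.164, 0.868]
wrist_force: [-0.1, -0.3, -2.3]
grip_width: 0.146
```

Call:
send_rows(
  series=[
    [-1,0,0,0.01,0,0,0],
    [-1,0,0,0.016,0,0,0],
    [-1,0,0,0.018,0,0,0],
    [-1,0,0,0.018,0,0,0],
  ],
)

```text
clock: 13.27
ee_pos: [0.4814, -0.3336, 0.2958]
eef_rot: [-0.46, 0.085, -0.164, 0.868]
wrist_force: [-0.4, -0.6, -2.7]
grip_width: 0.147
```

```bash
cat >> h.py <<'E'
def scoopair():
    s=observe();T=R.from_quat(s["eef_rot"]);e=s["ee_pos"]
    y=T.apply([0,1,0]); print("ee",e.round(4),"toolY",y.round(3))
    for c in("top","side"):
        im,p,h=cloud(c)
        x,yy,z=p[...,0],p[...,1],p[...,2]
        n=near(p,e[0]+.04,e[1]+.11,.11)&(z>e[2]-.13)&(z<e[2]+.05)
        w=n&(h[...,1]<70)&(h[...,2]>60); q=p[w]
        print(c,len(q))
        if len(q)<30: continue
        rect=cv2.minAreaRect(q[:,:2].astype(np.float32)*1000);print(rect,cv2.boxPoints(rect).round(1).tolist())
        r=n&((h[...,0]<10)|(h[...,0]>168))&(h[...,1]>110);q=p[r];m=q.mean(0)
        A=np.c_[np.ones(len(q)),q[:,:2]-m[:2]];print("caps",m.round(4),len(q),"slopes",np.linalg.lstsq(A,q[:,2],rcond=None)[0].round(3))
        np.save(f"/tmp/{c}.npy",p[w]);
E
python3 - <<'E'
from h import *
scoopair()
for c in("top",):
    q=np.load(f"/tmp/{c}.npy");d=np.array([.365,.931])
    t=q[:,:2]@d; t-=t.max()
    for a in np.arange(-.15,.01,.015):
        k=(t>=a)&(t<a+.015)
        if k.sum()>5: print(round(a,3),k.sum(),np.percentile(q[k,2],[10,50,90,98]).round(4))
E
```

```text
ee [ 0.4814 -0.3336  0.2958] toolY [ 0.207  0.523 -0.827]
top 1199
((517.3654174804688, -241.88235473632812), (181.73423767089844, 57.9691276550293), 69.20902252197266) [[458.0, -316.5], [512.2000122070312, -337.1000061035156], [576.7000122070312, -167.1999969482422], [522.5, -146.60000610351562]]
caps [ 0.5243 -0.2167  0.2647] 1099 slopes [ 0.265  0.078 -0.059]
side 589
((525.16748046875, -218.76312255859375), (127.9343032836914, 57.177608489990234), 69.119140625) [[475.70001220703125, -268.29998779296875], [529.0999755859375, -288.70001220703125], [574.7000122070312, -169.1999969482422], [521.2999877929688, -148.8000030517578]]
caps [ 0.5287 -0.203   0.2661] 381 slopes [ 0.266 -0.009 -0.039]
-0.15 6 [0.286  0.289  0.2938 0.2938]
-0.135 145 [0.2477 0.2825 0.2858 0.2879]
-0.12 109 [0.2468 0.2625 0.2838 0.2853]
-0.105 101 [0.2465 0.2716 0.2835 0.2851]
-0.09 164 [0.2463 0.2493 0.2829 0.2848]
-0.075 87 [0.2473 0.2797 0.2849 0.2865]
-0.06 131 [0.2466 0.2497 0.2832 0.2855]
-0.045 121 [0.246  0.2504 0.2839 0.2849]
-0.03 93 [0.2471 0.2724 0.2839 0.2852]
-0.015 200 [0.2457 0.249  0.2826 0.2849]
```

Call:
send_rows(
  series=[
    [-1,-0.001,0.008,0,0,0,0],
    [-1,-0.002,0.024,0,0,0,0],
    [-1,-0.004,0.048,0,0,0,0],
    [-1,-0.006,0.078,0,0,0,0],
    [-1,-0.009,0.108,0,0,0,0],
  ],
)

```text
clock: 13.78
ee_pos: [0.472, -0.2241, 0.295]
eef_rot: [-0.46, 0.085, -0.164, 0.869]
wrist_force: [0.6, -0.6, -1.7]
grip_width: 0.145
```

Call:
send_rows(
  series=[
    [-1,-0.003,0.03,0,0,0,0],
    [-1,-0.005,0.06,0,0,0,0],
    [-1,-0.008,0.09,0,0,0,0],
    [-1,-0.01,0.12,0,0,0,0],
    [-1,-0.013,0.15,0,0,0,0],
  ],
)

```text
clock: 14.2
ee_pos: [0.4587, -0.0737, 0.2952]
eef_rot: [-0.46, 0.085, -0.164, 0.869]
wrist_force: [1.6, -0.6, -1.8]
grip_width: 0.149
```

Call:
send_rows(
  series=[
    [-1,-0.002,0.03,0,0,0,0],
    [-1,-0.004,0.055,0,0,0,0],
    [-1,-0.006,0.073,0,0,0,0],
    [-1,-0.007,0.083,0,0,0,0],
    [-1,-0.007,0.09,0,0,0,0],
  ],
)

```text
clock: 14.62
ee_pos: [0.4518, 0.0157, 0.2957]
eef_rot: [-0.46, 0.084, -0.163, 0.868]
wrist_force: [0.2, -0.3, -1.8]
grip_width: 0.148
```

Call:
send_rows(
  series=[
    [-1,0,0,0,0,0,0],
  ],
)

```text
clock: 14.7
ee_pos: [0.4522, 0.0152, 0.296]
eef_rot: [-0.46, 0.084, -0.163, 0.868]
wrist_force: [-0.0, -0.1, -1.6]
grip_width: 0.144
```

```bash
cat >> h.py <<'E'
def plan(th1,lipfwd,lipz,steps,L=None,yaw=np.radians(69.15),jar=(.5303,.2183),th0=0):
    """rows pitching the scoop from th0 to th1 (nose down), ending with the lip lipfwd past the jar's axis at height lipz"""
    s=observe();e=s["ee_pos"];d=np.array([np.cos(yaw),np.sin(yaw),0]);l=np.array([-d[1],d[0],0])
    off=lambda t:d*(-.188*np.cos(t)+.048*np.sin(t))+np.array([0,0,.188*np.sin(t)+.048*np.cos(t)])
    lip0=e-off(th0);lip1=np.array([*jar,0])+d*lipfwd;lip1[2]=lipz
    print("lip now",lip0.round(4),"->",lip1.round(4))
    prev=np.zeros(3);pt=0
    for i in range(1,steps+1):
        f=i/steps;t=th0+f*(th1-th0);sh=lip0+f*(lip1-lip0)+off(t)-e
        print((sh-prev).round(4).tolist(),(l*(t-th0-pt)).round(4).tolist())
        if i%5==0: prev=sh;pt=t-th0;print("--")
E
python3 - <<'E'
from h import *
scoopair()
im=get_image("side")[0];cv2.imwrite("pics/side6.png",im)
plan(.4,-.03,.2,10)
E
```

```text
ee [0.4522 0.0152 0.296 ] toolY [ 0.206  0.523 -0.827]
top 1200
((488.7805480957031, 122.76686096191406), (208.7960205078125, 88.52980041503906), 55.829280853271484) [[393.5, 61.29999923706055], [466.79998779296875, 11.5], [584.0, 184.3000030517578], [510.79998779296875, 234.0]]
caps [0.496  0.1302 0.2653] 1091 slopes [ 0.265  0.039 -0.04 ]
side 148
((474.84600830078125, 70.557373046875), (36.7313117980957, 46.448612213134766), 30.901851654052734) [[447.20001220703125, 81.0999984741211], [471.0, 41.20000076293945], [502.5, 60.099998474121094], [478.70001220703125, 99.9000015258789]]
caps [0.4891 0.1039 0.2758] 33 slopes [ 0.276 -0.247 -0.305]
lip now [0.5195 0.1892 0.2481] -> [0.5196 0.1903 0.2   ]
[0.0007, 0.002, 0.0027] [-0.0374, 0.0142, 0.0]
[0.0016, 0.0044, 0.0053] [-0.0748, 0.0285, 0.0]
[0.0026, 0.0069, 0.0077] [-0.1121, 0.0427, 0.0]
[0.0036, 0.0098, 0.0101] [-0.1495, 0.0569, 0.0]
[0.0048, 0.0129, 0.0124] [-0.1869, 0.0712, 0.0]
--
[0.0013, 0.0034, 0.0021] [-0.0374, 0.0142, 0.0]
[0.0026, 0.007, 0.0041] [-0.0748, 0.0285, 0.0]
[0.0041, 0.0109, 0.0059] [-0.1121, 0.0427, 0.0]
[0.0056, 0.0151, 0.0075] [-0.1495, 0.0569, 0.0]
[0.0073, 0.0194, 0.009] [-0.1869, 0.0712, 0.0]
--
```

View pics/side6.png

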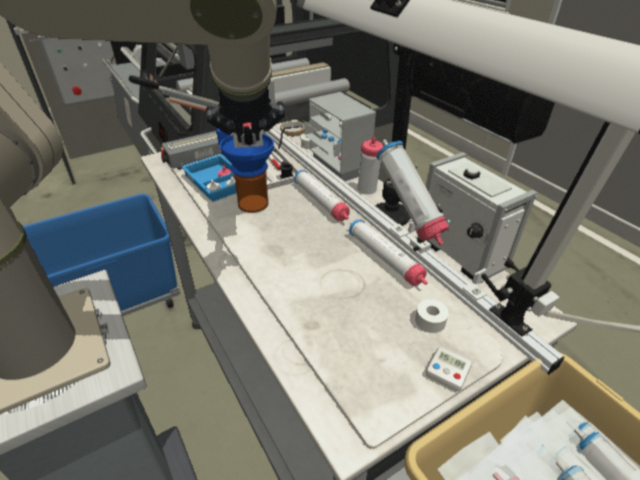

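Call:
send_rows(
  series=[
    [-1,0.0007,0.002,0.0027,-0.0374,0.0142,0],
    [-1,0.0016,0.0044,0.0053,-0.0748,0.0285,0],
    [-1,0.0026,0.0069,0.0077,-0.1121,0.0427,0],
    [-1,0.0036,0.0098,0.0101,-0.1495,0.0569,0],
    [-1,0.0048,0.0129,0.0124,-0.1869,0.0712,0],
  ],
)

```text
clock: 15.27
ee_pos: [0.4577, 0.0261, 0.3088]
eef_rot: [-0.546, 0.1, -0.155, 0.817]
wrist_force: [0.2, 0.1, -2.2]
grip_width: 0.148
```

Call:
send_rows(
  series=[
    [-1,0.0013,0.0034,0.0021,-0.0374,0.0142,0],
    [-1,0.0026,0.007,0.0041,-0.0748,0.0285,0],
    [-1,0.0041,0.0109,0.0059,-0.1121,0.0427,0],
    [-1,0.0056,0.0151,0.0075,-0.1495,0.0569,0],
    [-1,0.0073,0.0194,0.009,-0.1869,0.0712,0],
  ],
)

```text
clock: 15.68
ee_pos: [0.4651, 0.0458, 0.3177]
eef_rot: [-0.625, 0.114, -0.144, 0.759]
wrist_force: [0.4, -0.2, -1.6]
grip_width: 0.144
```

Run:
```python
from h import *
im,p,h=cloud("top");cv2.imwrite("pics/top7.png",cv2.resize(im[170:340,120:330],None,fx=3,fy=3))
r=((h[...,0]<10)|(h[...,0]>168))&(h[...,1]>110)&near(p,.5,.14,.1)&(p[...,2]>.15);print(r.sum(),p[r].mean(0).round(3))
y=R.from_quat(observe()["eef_rot"]).apply([0,1,0]);print(y.round(3),"pitch",np.arcsin(-y[:2]@[.356,.9345])+.6)
plan(.72,-.028,.185,10,th0=.4)
```

```text
647 [0.506 0.153 0.238]
[ 0.076  0.176 -0.981] pitch 0.406894663969089
lip now [0.5205 0.1912 0.2009] -> [0.5203 0.1921 0.185 ]
[0.0014, 0.0037, 0.0033] [-0.0299, 0.0114, 0.0]
[0.0028, 0.0075, 0.0065] [-0.0598, 0.0228, 0.0]
[0.0042, 0.0115, 0.0095] [-0.0897, 0.0342, 0.0]
[0.0057, 0.0156, 0.0124] [-0.1196, 0.0456, 0.0]
[0.0073, 0.0198, 0.0152] [-0.1495, 0.0569, 0.0]
--
[0.0016, 0.0044, 0.0026] [-0.0299, 0.0114, 0.0]
[0.0033, 0.0088, 0.0051] [-0.0598, 0.0228, 0.0]
[0.005, 0.0135, 0.0074] [-0.0897, 0.0342, 0.0]
[0.0067, 0.0182, 0.0096] [-0.1196, 0.0456, 0.0]
[0.0085, 0.023, 0.0116] [-0.1495, 0.0569, 0.0]
--
```

View pics/top7.png

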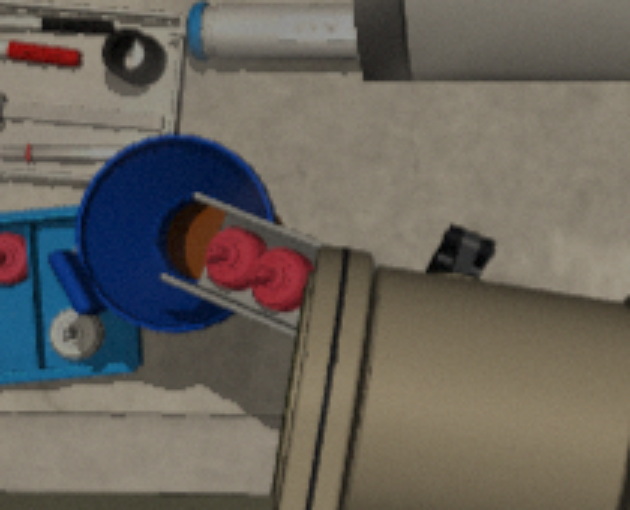

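Call:
send_rows(
  series=[
    [-1,0.0014,0.0037,0.0033,-0.0299,0.0114,0],
    [-1,0.0028,0.0075,0.0065,-0.0598,0.0228,0],
    [-1,0.0042,0.0115,0.0095,-0.0897,0.0342,0],
    [-1,0.0057,0.0156,0.0124,-0.1196,0.0456,0],
    [-1,0.0073,0.0198,0.0152,-0.1495,0.0569,0],
  ],
)

```text
clock: 16.15
ee_pos: [0.4723, 0.0657, 0.3327]
eef_rot: [-0.683, 0.125, -0.134, 0.707]
wrist_force: [0.8, -0.9, -2.7]
grip_width: 0.147
```

Call:
send_rows(
  series=[
    [-1,0,0,0,0,0,0],
    [-1,0,0,0,0,0,0],
    [-1,0,0,0,0,0,0],
    [-1,0,0,0,0,0,0],
    [-1,0,0,0,0,0,0],
  ],
)

```text
clock: 16.57
ee_pos: [0.4718, 0.0657, 0.3326]
eef_rot: [-0.683, 0.125, -0.134, 0.707]
wrist_force: [-1.3, -0.2, -2.0]
grip_width: 0.144
```

```bash
cat >> h.py <<'E'
def caps():
    for c in("top","side"):
        im,p,h=cloud(c)
        r=((h[...,0]<10)|(h[...,0]>168))&(h[...,1]>110)&near(p,.515,.18,.1)&(p[...,2]>.0)
        n,l,st,ce=cv2.connectedComponentsWithStats(r.astype(np.uint8))
        print(c,[(int(st[i,4]),p[l==i].mean(0).round(3).tolist(),ce[i].round().tolist()) for i in range(1,n) if st[i,4]>15])
    y=R.from_quat(observe()["eef_rot"]).apply([0,1,0]);print(y.round(3),"pitch",np.arcsin(-y[:2]@[.356,.9345])+.6)
E
python3 - <<'E'
from h import *
caps()
E
```

```text
top []
side []
[ 0.02   0.032 -0.999] pitch 0.5630011843832152
```

Run:
```python
from h import *
a=get_image("top")[0][170:330,120:330];b=get_image("side")[0][100:260,160:370]
cv2.imwrite("pics/both8.png",cv2.resize(np.vstack([a,b]),None,fx=1.85,fy=1.85,interpolation=cv2.INTER_CUBIC))
```

```text
(no output)
```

View pics/both8.png

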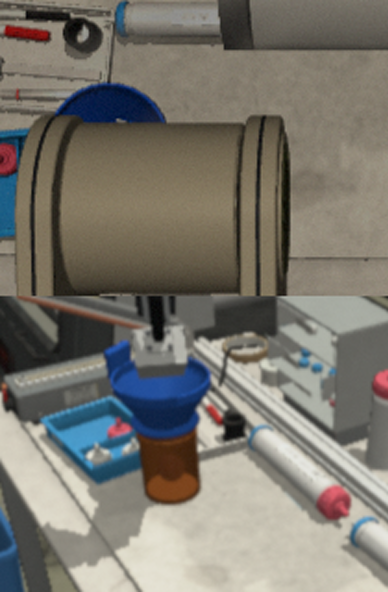

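Call:
send_rows(
  series=[
    [-1,0.0016,0.0044,0.0026,-0.0299,0.0114,0],
    [-1,0.0033,0.0088,0.0051,-0.0598,0.0228,0],
    [-1,0.005,0.0135,0.0074,-0.0897,0.0342,0],
    [-1,0.0067,0.0182,0.0096,-0.1196,0.0456,0],
    [-1,0.0085,0.023,0.0116,-0.1495,0.0569,0],
  ],
)

```text
clock: 17.18
ee_pos: [0.4806, 0.0896, 0.3449]
eef_rot: [0.738, -0.134, 0.124, -0.65]
wrist_force: [-0.1, -0.4, -1.4]
grip_width: 0.148
```

Call:
send_rows(
  series=[
    [-1,0,0,0,0,0,0],
    [-1,0,0,0,0,0,0],
    [-1,0,0,0,0,0,0],
    [-1,0,0,0,0,0,0],
    [-1,0,0,0,0,0,0],
  ],
)

```text
clock: 17.6
ee_pos: [0.4803, 0.0888, 0.3446]
eef_rot: [0.737, -0.134, 0.124, -0.651]
wrist_force: [0.3, 0.6, -1.3]
grip_width: 0.149
```

Call:
send_rows(
  series=[
    [-1,0,0,0,0,0,0],
    [-1,0,0,0,0,0,0],
    [-1,0,0,0,0,0,0],
    [-1,0,0,0,0,0,0],
    [-1,0,0,0,0,0,0],
  ],
)

```text
clock: 18.02
ee_pos: [0.4804, 0.0893, 0.3445]
eef_rot: [0.737, -0.134, 0.124, -0.651]
wrist_force: [-1.1, -0.7, -1.4]
grip_width: 0.15
```

Run:
```python
from h import *
caps()
plan(.85,-.028,.185,5,th0=.72)
print(observe()["torque"])
```

```text
top []
side []
[-0.036 -0.118 -0.992] pitch 0.7232190310195638
lip now [0.5195 0.1919 0.1844] -> [0.5203 0.1921 0.185 ]
[0.0017, 0.004, 0.0029] [-0.0243, 0.0093, 0.0]
[0.0034, 0.008, 0.0057] [-0.0486, 0.0185, 0.0]
[0.0051, 0.0121, 0.0084] [-0.0729, 0.0278, 0.0]
[0.0068, 0.0163, 0.011] [-0.0972, 0.037, 0.0]
[0.0086, 0.0205, 0.0134] [-0.1215, 0.0463, 0.0]
--
[-0.00224591  0.01884099  0.04821946]
```

Call:
send_rows(
  series=[
    [-1,0.0017,0.004,0.0029,-0.0243,0.0093,0],
    [-1,0.0034,0.008,0.0057,-0.0486,0.0185,0],
    [-1,0.0051,0.0121,0.0084,-0.0729,0.0278,0],
    [-1,0.0068,0.0163,0.011,-0.0972,0.037,0],
    [-1,0.0086,0.0205,0.0134,-0.1215,0.0463,0],
  ],
)

```text
clock: 18.53
ee_pos: [0.4893, 0.1108, 0.3582]
eef_rot: [0.779, -0.141, 0.114, -0.6]
wrist_force: [0.6, 0.2, -1.2]
grip_width: 0.142
```

Call:
send_rows(
  series=[
    [-1,0,0,0,0,0,0],
    [-1,0,0,0,0,0,0],
    [-1,0,0,0,0,0,0],
    [-1,0,0,0,0,0,0],
    [-1,0,0,0,0,0,0],
  ],
)

```text
clock: 18.95
ee_pos: [0.4889, 0.1095, 0.3579]
eef_rot: [0.778, -0.141, 0.115, -0.601]
wrist_force: [-0.2, -0.2, -1.7]
grip_width: 0.145
```

Run:
```python
from h import *
caps()
plan(.4,-.028,.23,10,th0=.85)
```

```text
top []
side []
[-0.082 -0.237 -0.968] pitch 0.8530317595269764
lip now [0.5203 0.1918 0.1851] -> [0.5203 0.1921 0.23  ]
[-0.0027, -0.0071, 0.0004] [0.0421, -0.016, -0.0]
[-0.0054, -0.0141, 0.0004] [0.0841, -0.032, -0.0]
[-0.008, -0.0209, 0.0001] [0.1262, -0.048, -0.0]
[-0.0105, -0.0274, -0.0006] [0.1682, -0.0641, -0.0]
[-0.0129, -0.0338, -0.0015] [0.2103, -0.0801, -0.0]
--
[-0.0023, -0.0061, -0.0013] [0.0421, -0.016, -0.0]
[-0.0046, -0.012, -0.0028] [0.0841, -0.032, -0.0]
[-0.0067, -0.0176, -0.0046] [0.1262, -0.048, -0.0]
[-0.0087, -0.0229, -0.0067] [0.1682, -0.0641, -0.0]
[-0.0107, -0.0279, -0.009] [0.2103, -0.0801, -0.0]
--
```

Call:
send_rows(
  series=[
    [-1,-0.0027,-0.0071,0.0004,0.0421,-0.016,0],
    [-1,-0.0054,-0.0141,0.0004,0.0841,-0.032,0],
    [-1,-0.008,-0.0209,0.0001,0.1262,-0.048,0],
    [-1,-0.0105,-0.0274,-0.0006,0.1682,-0.0641,0],
    [-1,-0.0129,-0.0338,-0.0015,0.2103,-0.0801,0],
  ],
)

```text
clock: 19.47
ee_pos: [0.476, 0.0756, 0.3568]
eef_rot: [0.705, -0.128, 0.131, -0.686]
wrist_force: [0.4, -1.3, -1.0]
grip_width: 0.148
```

Call:
send_rows(
  series=[
    [-1,-0.0023,-0.0061,-0.0013,0.0421,-0.016,0],
    [-1,-0.0046,-0.012,-0.0028,0.0841,-0.032,0],
    [-1,-0.0067,-0.0176,-0.0046,0.1262,-0.048,0],
    [-1,-0.0087,-0.0229,-0.0067,0.1682,-0.0641,0],
    [-1,-0.0107,-0.0279,-0.009,0.2103,-0.0801,0],
  ],
)

```text
clock: 19.88
ee_pos: [0.4652, 0.0475, 0.3478]
eef_rot: [-0.623, 0.113, -0.145, 0.76]
wrist_force: [0.2, 0.3, -1.8]
grip_width: 0.15
```

Run:
```python
from h import *
caps()
im,p,h=cloud("top");cv2.imwrite("pics/top9.png",cv2.resize(im[170:340,120:330],None,fx=3,fy=3))
plan(0,-.06,.25,10,th0=.4)
```

```text
top [(175, [0.54, 0.241, 0.061], [182.0, 246.0])]
side []
[ 0.077  0.18  -0.981] pitch 0.4028025842157672
lip now [0.52   0.1913 0.2299] -> [0.5089 0.1622 0.25  ]
[-0.0027, -0.0072, -0.0043] [0.0374, -0.0142, -0.0]
[-0.0054, -0.0141, -0.0087] [0.0748, -0.0285, -0.0]
[-0.0079, -0.0208, -0.0133] [0.1121, -0.0427, -0.0]
[-0.0104, -0.0273, -0.0181] [0.1495, -0.0569, -0.0]
[-0.0127, -0.0335, -0.023] [0.1869, -0.0712, -0.0]
--
[-0.0023, -0.0059, -0.005] [0.0374, -0.0142, -0.0]
[-0.0044, -0.0116, -0.0102] [0.0748, -0.0285, -0.0]
[-0.0065, -0.017, -0.0155] [0.1121, -0.0427, -0.0]
[-0.0084, -0.0221, -0.0209] [0.1495, -0.0569, -0.0]
[-0.0103, -0.027, -0.0263] [0.1869, -0.0712, -0.0]
--
```

View pics/top9.png

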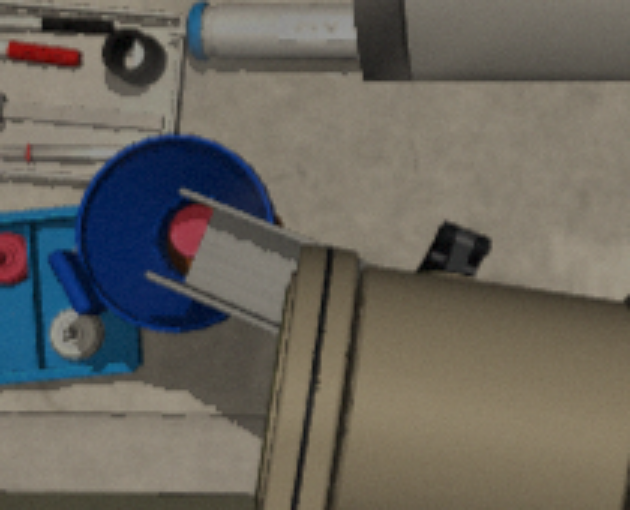

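Call:
send_rows(
  series=[
    [-1,-0.0027,-0.0072,-0.0043,0.0374,-0.0142,0],
    [-1,-0.0054,-0.0141,-0.0087,0.0748,-0.0285,0],
    [-1,-0.0079,-0.0208,-0.0133,0.1121,-0.0427,0],
    [-1,-0.0104,-0.0273,-0.0181,0.1495,-0.0569,0],
    [-1,-0.0127,-0.0335,-0.023,0.1869,-0.0712,0],
  ],
)

```text
clock: 20.45
ee_pos: [0.4528, 0.0147, 0.3246]
eef_rot: [-0.545, 0.099, -0.155, 0.818]
wrist_force: [-0.4, -0.5, -1.4]
grip_width: 0.147
```

Call:
send_rows(
  series=[
    [-1,-0.0023,-0.0059,-0.005,0.0374,-0.0142,0],
    [-1,-0.0044,-0.0116,-0.0102,0.0748,-0.0285,0],
    [-1,-0.0065,-0.017,-0.0155,0.1121,-0.0427,0],
    [-1,-0.0084,-0.0221,-0.0209,0.1495,-0.0569,0],
    [-1,-0.0103,-0.027,-0.0263,0.1869,-0.0712,0],
  ],
)

```text
clock: 20.87
ee_pos: [0.4424, -0.0124, 0.2982]
eef_rot: [-0.46, 0.084, -0.164, 0.868]
wrist_force: [-0.1, 0.9, -2.8]
grip_width: 0.145
```

Run:
```python
from h import *
s=observe();r=(R.from_quat([-.461,.084,-.165,.868])*R.from_quat(s["eef_rot"]).inv()).as_rotvec()
print(s["ee_pos"].round(4),(np.array([.4818,-.3347,.0514])-s["ee_pos"]).round(4),r.round(4))
im,p,h=cloud("top")
b=(h[...,0]>100)&(h[...,0]<130)&(h[...,1]>120)&(p[...,2]>.12)&(p[...,2]<.25)&near(p,.53,.218,.08)
q=p[b];print(circ(q[(q[:,2]>.168)&(q[:,2]<.182)]))
r=np.hypot(q[:,0]-.5308,q[:,1]-.2193)
w=q[(r>.0605)&(r<.0645)&(q[:,2]>.165)&(q[:,2]<.185)]
A=np.c_[np.ones(len(w)),w[:,0]-.53,w[:,1]-.218];print("rim tilt",np.linalg.lstsq(A,w[:,2],rcond=None)[0].round(4),len(w))
v=((h[...,0]<10)|(h[...,0]>168))&(h[...,1]>110)&near(p,.53,.22,.06);print("red",v.sum(),np.percentile(p[v][:,2],[5,50,95]).round(3))
cv2.imwrite("pics/top10.png",cv2.resize(im[200:290,130:240],None,fx=5,fy=5,interpolation=cv2.INTER_CUBIC))
```

```text
[ 0.4424 -0.0124  0.2982] [ 0.0394 -0.3223 -0.2468] [-0.0017 -0.0011 -0.002 ]
(array([0.5307, 0.2193, 0.0616]), 374)
rim tilt [ 0.176  -0.0146 -0.0188] 330
red 397 [0.026 0.065 0.085]
```

View pics/top10.png

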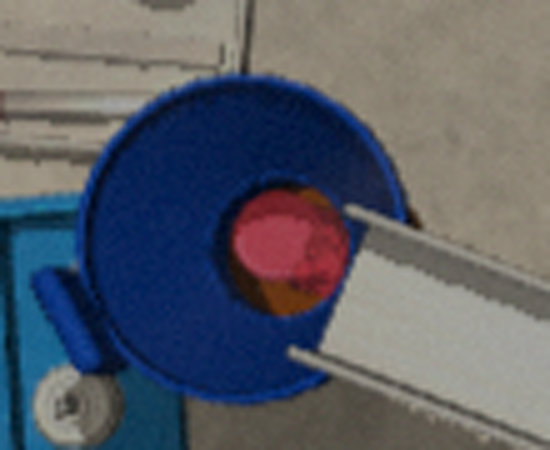

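Call:
send_rows(
  series=[
    [-1,0.002,-0.015,0,0,0,0],
    [-1,0.005,-0.045,0,0,0,0],
    [-1,0.01,-0.08,0,0,0,0],
    [-1,0.014,-0.115,0,0,0,0],
    [-1,0.018,-0.15,0,0,0,0],
  ],
)

```text
clock: 21.33
ee_pos: [0.4609, -0.1635, 0.2984]
eef_rot: [-0.461, 0.084, -0.163, 0.868]
wrist_force: [0.4, -0.8, -1.0]
grip_width: 0.141
```

Call:
send_rows(
  series=[
    [-1,0.004,-0.035,0,0,0,0],
    [-1,0.009,-0.07,0,0,0,0],
    [-1,0.013,-0.105,-0.01,0,0,0],
    [-1,0.017,-0.14,-0.03,0,0,0],
    [-1,0.021,-0.172,-0.055,0,0,0],
  ],
)

```text
clock: 21.75
ee_pos: [0.4829, -0.3369, 0.2442]
eef_rot: [-0.463, 0.083, -0.164, 0.867]
wrist_force: [0.9, -0.5, -0.0]
grip_width: 0.149
```

Call:
send_rows(
  series=[
    [-1,0,0,-0.035,0,0,0],
    [-1,0,0,-0.07,0,0,0],
    [-1,0,0,-0.105,0,0,0],
    [-1,0,0,-0.135,0,0,0],
    [-1,0,0,-0.155,0,0,0],
  ],
)

```text
clock: 22.17
ee_pos: [0.481, -0.3327, 0.0841]
eef_rot: [-0.46, 0.086, -0.162, 0.869]
wrist_force: [-0.5, 0.0, -2.2]
grip_width: 0.143
```

Call:
send_rows(
  series=[
    [-1,0,0,-0.01,0,0,0],
    [-1,0,0,-0.018,0,0,0],
    [-1,0,0,-0.025,0,0,0],
    [-1,0,0,-0.03,0,0,0],
    [-1,0,0,-0.03,0,0,0],
  ],
)

```text
clock: 22.58
ee_pos: [0.4817, -0.3345, 0.0582]
eef_rot: [-0.461, 0.084, -0.164, 0.868]
wrist_force: [-0.7, 0.0, -1.7]
grip_width: 0.151
```

Run:
```python
from h import *
s=observe();print(s["ee_pos"].round(4),s["wrist_force"].round(1),(np.array([.4818,-.3347,.0514])-s["ee_pos"]).round(4))
p=cloud("top")[1];h=cloud("top")[2]
d=np.array([.356,.9345]);q=p[near(p,.525,-.219,.06)&(h[...,1]<70)&(p[...,2]<.03)&(p[...,2]>-.02)]
l=q[:,:2]-s["ee_pos"][:2];a=l@d;b=abs(l@[-d[1],d[0]]);k=(b<.02)&(a>.07)&(a<.18);print("floor z",np.percentile(q[k,2],[10,50,90]).round(4),np.polyfit(a[k],q[k,2],1).round(4))
```

```text
[ 0.4817 -0.3345  0.0582] [-0.7  0.  -1.7] [ 0.0001 -0.0002 -0.0068]
floor z [0.0072 0.0102 0.0133] [-0.0037  0.0107]
```

Call:
send_rows(
  series=[
    [-1,0,0,-0.003,0,0,0],
    [-1,0,0,-0.005,0,0,0],
    [-1,0,0,-0.006,0,0,0],
    [-1,0,0,-0.007,0,0,0],
    [-1,0,0,-0.007,0,0,0],
  ],
)

```text
clock: 23.1
ee_pos: [0.4815, -0.3345, 0.0515]
eef_rot: [-0.46, 0.084, -0.164, 0.868]
wrist_force: [-0.5, -1.1, 1.1]
grip_width: 0.143
```

Call:
send_rows(
  series=[
    [-0.5,0,0,0,0,0,0],
    [-0.2,0,0,0,0,0,0],
    [0,0,0,0,0,0,0],
    [0,0,0,0,0,0,0],
    [0,0,0,0,0,0,0],
  ],
)

```text
clock: 23.52
ee_pos: [0.4814, -0.3343, 0.0511]
eef_rot: [-0.46, 0.084, -0.164, 0.868]
wrist_force: [-0.0, 0.3, -0.1]
grip_width: 0.497
```

Call:
send_rows(
  series=[
    [0,-0.004,-0.01,0.016,0,0,0],
    [0,-0.01,-0.026,0.041,0,0,0],
    [0,-0.017,-0.043,0.068,0,0,0],
    [0,-0.021,-0.053,0.1,0,0,0],
    [0,-0.021,-0.053,0.13,0,0,0],
  ],
)

```text
clock: 23.93
ee_pos: [0.4593, -0.3892, 0.1823]
eef_rot: [-0.46, 0.085, -0.165, 0.868]
wrist_force: [0.3, -0.6, 1.2]
grip_width: 0.498
```

Call:
send_rows(
  series=[
    [0,0,0,0.03,0,0,0],
    [0,0,0,0.06,0,0,0],
    [0,0,0,0.08,0,0,0],
    [0,0,0,0.08,0,0,0],
    [0,0,0,0.08,0,0,0],
  ],
)

```text
clock: 24.35
ee_pos: [0.4608, -0.3881, 0.2628]
eef_rot: [-0.462, 0.083, -0.165, 0.868]
wrist_force: [-0.5, 0.6, -0.7]
grip_width: 0.499
```

Run:
```python
from h import *
s=observe();print(s["ee_pos"].round(4),s["wrist_force"].round(1))
im,p,h=cloud("top");cv2.imwrite("pics/top11.png",im)
d=np.array([.356,.9345]);q=p[near(p,.525,-.219,.06)&(h[...,1]<70)&(p[...,2]<.03)&(p[...,2]>-.02)]
l=q[:,:2]-[.4818,-.3347];a=l@d;b=abs(l@[-d[1],d[0]]);k=(b<.02)&(a>.07)&(a<.18);print("floor z",np.percentile(q[k,2],[10,50,90]).round(4),np.polyfit(a[k],q[k,2],1).round(4))
g=p[near(p,.525,-.09,.03)];print("bench z",np.nanmedian(g[:,2]).round(4))
b=(h[...,0]>100)&(h[...,0]<130)&(h[...,1]>120)&(p[...,2]>.12)&(p[...,2]<.25)&near(p,.53,.218,.08)
q=p[b];print(circ(q[(q[:,2]>.168)&(q[:,2]<.182)]))
r=np.hypot(q[:,0]-.5308,q[:,1]-.2193)
w=q[(r>.0605)&(r<.0645)&(q[:,2]>.165)&(q[:,2]<.185)]
A=np.c_[np.ones(len(w)),w[:,0]-.53,w[:,1]-.218];print("rim tilt",np.linalg.lstsq(A,w[:,2],rcond=None)[0].round(4),len(w))
for n in("bench_timer","label_roll","red_cap_1_mid"): print(n,look_for("top",n)[:4])
```

```text
[ 0.4608 -0.3881  0.2628] [-0.5  0.6 -0.7]
floor z [0.0008 0.0037 0.0068] [-0.0011  0.0039]
bench z 0.001
(array([0.5308, 0.2193, 0.0616]), 450)
rim tilt [ 0.1756 -0.0142 -0.0094] 410
bench_timer [{'centre': [0.6012, -0.4216, 0.0215], 'conf': 0.9}]
label_roll [{'centre': [0.6363, -0.3161, 0.0266], 'conf': 0.69}]
red_cap_1_mid [{'centre': [0.5385, 0.2339, 0.0614], 'conf': 0.66}]
```

View pics/top11.png

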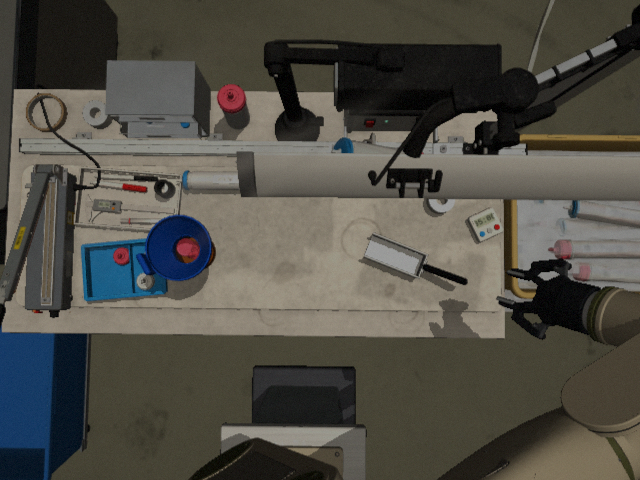

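The last picture shows the empty scoop flat at (395,257), the funnel seated at (180,248) with red caps visible down its spigot at (188,248), and the timer and roll in place. There are no loose caps on the bench.

```bash
python3 -c "
from workcell import *
print(sign_off())"
```

```text
the job is handed in; nothing more can be done
None
```

I seated the funnel on the jar, poured the three caps through it, set the empty scoop back down where it came from, and handed the job in. The robot's clock read about 24 s at my last look, of the 72 s allowed. No verdict was reported.

The last checks before handing in showed:
- **Funnel:** its rim was flat to about 0.017 rad at z = 0.1756 m. Its centre was within about 1 mm of the jar axis as measured before seating.
- **Scoop:** it was empty and flat, with its inner floor 3.7 mm up and no measurable slope.
- **Timer and roll:** both were within about 1 mm of where they started.
- **Gripper:** it was open, withdrawn and clear of everything.

**Less certain:**
- I could not count the caps one by one inside the jar. Red is visible down the spigot, with 95% of the red surface below 85 mm from the bench. The scoop is empty and no loose cap shows on the bench.
- The side camera was blocked by the arm in several late checks, so those rest on the top camera.
- An early rough plane fit suggested the funnel was tilted by about 0.07 rad. It had picked up points inside the cone, and the rim-only fit replaced it.

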